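Close the filter bay with the matching cover and hold it pressed shut

TASK

Of the two covers on the table, take the oblong one that matches the open filter bay of the white unit and set it into the bay's frame, where it stands a little proud because the bar under its wing fastener lies across the slot. Then turn the wing about a quarter turn clockwise to its stop, so that the bar lines up with the slot, and press the cover down against its springy seal until its lip is flush on the frame all round. Nothing latches it: finish while still holding it pressed down, and leave the square cover, bottle, tip box and culture dish where they are.

Things in the scene. Friction and masses are not known exactly. Their poses are not given: they have to be found in the camera images.
- unit: Fixed white bench filter unit, 146 x 186 mm (x, y), 56 mm high to its deck; origin at the centre of its underside. In its top is the open bay: a bare-metal frame (curb) 20 mm high on the deck, and in the middle of the bay a steel block, its top 8 mm below the frame's top, with a slot 15 mm wide and 44 mm long that runs along y.
- bay (a point): Centre of the top face of the bay's frame, 76 mm above the table. z up, y along the bay's long side. The frame is 100 x 134 mm outside and 80 x 114 mm inside (x, y), walls 10 mm.
- seal (a joint): How far the black rubber sealing ring round the bay's block is pressed down on its springs, m: 0 = up, its top 13 mm below the frame's top; 0.005 = cover flush. Pressing the cover flush takes about 4 N at first and 9 N at the end, the cover's weight of 2 N included.
- cover: The oblong cover: bare metal, loose, 0.19 kg with its wing. Origin at the centre of its underside (skirt's lower edge), z up, y along its long side. Lip plate 100 x 134 mm (x, y), 4 mm thick, on a skirt 76 x 110 mm outside, 18 mm deep, rolled lower edge, which goes into the bay with 2 mm of play a side, either way round (half turn). Two dark lines on the lip show the wing's final direction.
- cover_lip (a point): Centre of the underside of the oblong cover's lip, 18 mm above the cover's origin, same axes. In the bay with the bar across the slot it stands 8 mm above bay; with the bar aligned it rests on the seal 5 mm above it; pressed flush it is level with it (0 mm).
- wing_grip (a point): Wing of the oblong cover's fastener at the height to grip, over the cover's middle, 28 mm above cover_lip (24 mm above the lip's top). Upright black blade 40 mm long along this point's x, 11 mm thick along y, its top 12 mm above this point, foot 20 mm below. The cover can be lifted and carried by it. Under the cover a steel bar 34 mm long, 8 mm thick turns with it, parallel to the blade.
- wing (a joint): Angle of the wing relative to the oblong cover, rad: 0 = blade and bar across it (along the cover's x), grows turning clockwise seen from above; 1.571 (a stop) = along the cover's long side, in line with the slot when in the bay. Starts between 0.25 and 0.6, turns stiffly (0.06 N m), stays where it is left.
- square_cover_lip (a point): The other cover, not to be used: the same make with the same wing, but square, lip 110 x 110 mm, skirt 92 x 92 mm, which does not go into this bay. Centre of its lip's underside, 18 mm above the table.
- bottle_mid (a point): Bystander: white plastic bottle with a green screw cap, 51 mm across, 98 mm high; its centre, half-way up.
- tip_box_mid (a point): Bystander: blue box of pipette tips, 71 x 122 x 53 mm; its centre, half-way up.
- dish_mid (a point): Bystander: flat closed culture dish, 64 mm across, 6 mm high; its centre.

How it is judged (in metres and radians):
On the way, in this order (a step that is already met when the one before it is completed fails the run):
1. the oblong cover sits in the bay's frame, its wing not yet turned (horizontal distance between cover_lip and bay below 0.006 m and angle between the y axis of cover_lip and the y axis of bay, either way round below 0.1 rad and angle between cover_lip's own z axis and vertical below 0.12 rad and z of cover_lip in the frame of bay below 0.012 m), for 0.2 s.
2. the wing has been turned into line with the slot, with the cover in the frame (all of step 1 and value of joint wing above 1.3 rad), for 0.2 s.
At the end, for the whole second after the job is handed in: Oblong cover in the bay: lip within 2 mm of the frame top, level to 0.03 rad, centred to 6 mm and 0.1 rad; wing turned past 1.3 rad, in line with the slot to 0.27 rad; fingers still bear on it (over 2 N) through the last second; square cover and bystanders within 30 mm of their starts (horizontal distance between cover_lip and bay below 0.006 m and angle between the y axis of cover_lip and the y axis of bay, either way round below 0.1 rad and z of cover_lip in the frame of bay below 0.002 m and angle between cover_lip's own z axis and vertical below 0.03 rad and value of joint wing above 1.3 rad and angle between the x axis of wing_grip and the y axis of bay, either way round below 0.27 rad and contact force between the fingers and cover above 2 N and distance of each of square_cover_lip, bottle_mid, tip_box_mid, dish_mid from where it was at the start of the episode below 0.03 m); the arm keeps its last pose, push and grip.
It fails at once if the square cover or a bystander is moved by more than 30 mm (distance of any of square_cover_lip, bottle_mid, tip_box_mid, dish_mid from where it was at the start of the episode above 0.03 m).
It also fails if it takes over 48 s, if anything falls off the work surface, if the arm or the gripper's body presses on something with over 40 N, if the wrist force passes 120 N, or if a joint passes its speed limit or range.

ROBOT

A 6-joint arm with a two-finger parallel gripper is mounted at the origin on a cart in front of the work surface, level with it; the furniture and walls round the work are solid. World frame = base frame: x ahead of the robot, y to its left, z up, the work surface at z = 0. Lengths are in m, angles in degrees, forces in N, time in s.
With the tool pointing down it reaches from about 0.4 to 0.825 m from the base axis. Payload 7 kg.
Tool frame: the origin (TCP) lies at the very end of the fingers, on their centre line; the grasp point (between the pads) lies 19 mm behind it (ctrl.grip_depth is the distance from the TCP to the grasp point, in m); z points along the fingers, y is the line along which they close (so a half turn about z gives the same grasp; the last joint's range is limited). The gripper opens to 88 mm and grips with 3 to 60 N. Pads are 19 mm wide; open, the fingers measure 130 mm over their backs; the gripper's body (78 mm by 193 mm) begins 47 mm behind the grasp point.
Start: joints at [83.428, 20.546, 0.682, 0, -70.136, -16.507], TCP at [0.265, 0.621, 0.227] pointing down, gripper open.
Joint ranges: [-176.03, 176.03], [-82.01, 121.73], [-58.28, 71.71], [-173.87, 95.51], [-174.79, -0.11], [-173.66, 173.66]. Speed limits (degrees/s): [136.94, 136.94, 172.46, 180, 180, 180].

INTERFACE

Orientations are given as [roll, pitch, yaw] about the fixed x, y, z axes, in that order (R = Rz(yaw) Ry(pitch) Rx(roll)).
In Python, from plant import get_obs, eyes, ctrl, spotter gives the robot as it stands.
- The arm moves only by the shell command python3 -m crank 'ROWS'. ROWS is JSON, one flat list of numbers, 7 for each row, row after row: the turn, a rotation vector about the tool's x, y, z in rad, then the shift along the tool's x, y, z in mm, then the opening, from 0 (shut) to 1 (fully open). A call has 1 to 5 rows; each row shifts and turns the commanded pose from where the row before left it, along the tool's axes as they then stand; what a row does not reach is not made up. A row lasts 1/8 s, in which the tool goes at most 62.5 mm and 10.7 degrees, less where a joint would pass 70% of its speed; a pose out of reach is approached as far as the arm can. A call is refused whole if a number of a shift passes 62.5 or a number of a turn 0.188, either way. A call with a gripper value outside its range is refused whole. The fingers move at their own pace and stop on an object; the grip force is fixed at half the most. Time passes only in rows, so rows that do not move let the fingers close. It gives the time, the measured TCP pose, the force, the opening and the grip force at its end, in the units of the state.
- get_obs(): the state, without advancing time (a new reading comes with each control period).
- eyes.snapshot(name): name is "scene" or "top"; returns the picture (480x640x3 uint8, blue, green, red); there is no depth.
- eyes.camera_model(name): a dict with "fx", "fy", "cx", "cy" (pixels), "D" ([k1, k2, p1, p2, k3] as OpenCV has them; the pictures are not rectified), "extrinsics" (4x4, takes a point from camera to world coordinates). Camera axes: x right, y down, z forward; pixel columns grow to the right and rows downward; lengths in m; the calibration is good to about 2 mm. A picture is of the moment at which its call begins. camera_model takes no time and is no camera call.
- ctrl.close_job(): hands the job in; it is judged then, once.
Trained networks look in the newest picture that a camera, given by its name, has taken for a name from the list of things; names that differ only in an ending like _2 or _b are one class to them, and where a whole thing is asked for, a point or a joint stands for the part that bears it (a point fixed in the world has none). Each returns a list of dicts, best first, with "p" (0 to 1); they miss things now and then, are a little off and sometimes report something else, mostly with a low value. They report only what shows in the picture. A call takes as long as a camera call.
- spotter.outline_of(camera, target): "region" (480x640 bool, what is visible of it) and "rect" ([left, top, width, height] in pixels, round what is visible of it).
- spotter.place_of(camera, target): "location" ([column, row] in pixels: a listed point, or the origin of a listed thing).
The state is a dict: "clock": time; "joint_pos": joint angles; "qvel": joint speeds; "tau": joint torques, N m; "tool_pos": TCP position; "orientation": TCP orientation; "force": force on the tool from outside, world axes, zero at the start; "moment": the same for the moment, N m; "opening": finger opening in m; "gripper_force": force on a finger pad.
Only numpy, scipy, OpenCV 4.12 (cv2) and the standard library are available. Lean on these libraries where they do the work, as an engineer would, in place of code of your own. Each camera call takes 0.05 s, during which the arm holds its last target. There are 200 camera calls.

## Working session

There is one attempt and no reset: what is moved stays moved. The work goes in short steps, Python scripts to look and compute and a shell command to move; the robot and the scene stay as the last step left them, time stands still between calls to the robot, and variables do not carry over. Pictures are saved under pics/ and viewed, at most 10 in all, crops included, and the job is handed in when it is done.

```bash
ls; mkdir -p pics; python3 - <<'E'
from plant import get_obs, eyes, ctrl, spotter
import cv2, numpy as np
print(get_obs())
for c in ("scene","top"):
    cv2.imwrite(f"pics/{c}0.png",eyes.snapshot(c))
    print(c,eyes.camera_model(c))
    for t in ("bay","cover_lip","wing_grip","square_cover_lip","unit","bottle_mid","tip_box_mid","dish_mid"):
        print(t,[(np.round(d["location"],1).tolist(),round(d["p"],2)) for d in spotter.place_of(c,t)[:3]])
E
```

```text
pics
{'clock': 0.0, 'joint_pos': array([ 8.34279952e+01,  2.05917076e+01,  6.33104783e-01, -1.81090021e-02,
       -7.01358638e+01, -1.65060968e+01]), 'qvel': array([ 0.12215905, -0.00582847,  0.0315616 ,  0.03086728, -0.03068649,
       -0.08377927]), 'tau': array([ 1.35931070e-03, -5.82722855e+01,  2.93055564e+01,  6.99740767e+00,
        6.90290850e-03, -1.36928497e-04]), 'tool_pos': array([0.26444377, 0.62050983, 0.22562086]), 'orientation': array([ 1.79904589e+02, -1.05199589e-02, -2.30842602e+01]), 'force': array([ 0.13338821, -0.37776436, -0.40564437]), 'moment': array([-0.01359561,  0.03242535,  0.01558952]), 'gripper_force': 0.0, 'opening': 0.08792752083227863}
scene {'fx': 538.1358288400977, 'fy': 538.1358288400977, 'cx': 324.5655231871718, 'cy': 229.67310205382552, 'D': array([-0.05733461,  0.        ,  0.        ,  0.        ,  0.        ]), 'extrinsics': array([[ 0.81126719, -0.4388833 ,  0.38629911, -0.03585939],
       [-0.5846709 , -0.60632227,  0.53901136, -0.67358748],
       [-0.00234133, -0.66314008, -0.74849166,  1.0493785 ],
       [ 0.        ,  0.        ,  0.
[... 356 characters left out ...]
806, 'fy': 488.45777221348806, 'cx': 325.54134415128084, 'cy': 236.68425594900148, 'D': array([-0.11222397,  0.        ,  0.        ,  0.        ,  0.        ]), 'extrinsics': array([[ 0.01252681, -0.99767019,  0.06706165,  0.42763946],
       [-0.99984945, -0.01169238,  0.01282073,  0.05387896],
       [-0.01200675, -0.06721215, -0.99766646,  1.18942926],
       [ 0.        ,  0.        ,  0.        ,  1.        ]])}
bay []
cover_lip [([398.2, 253.7], 0.69)]
wing_grip [([394.3, 249.0], 0.52)]
square_cover_lip [([498.6, 248.2], 0.83)]
unit [([289.1, 228.0], 0.82)]
bottle_mid [([168.9, 238.5], 0.8)]
tip_box_mid [([176.0, 175.5], 0.82)]
dish_mid [([389.1, 304.9], 0.89), ([283.1, 221.5], 0.63)]
```

View pics/top0.png

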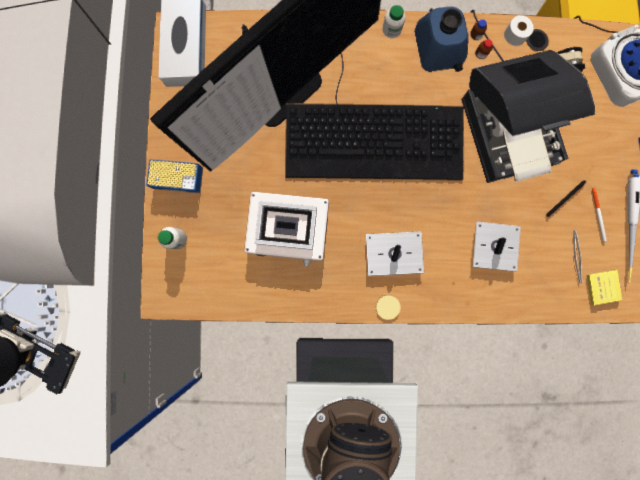

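View pics/scene0.png

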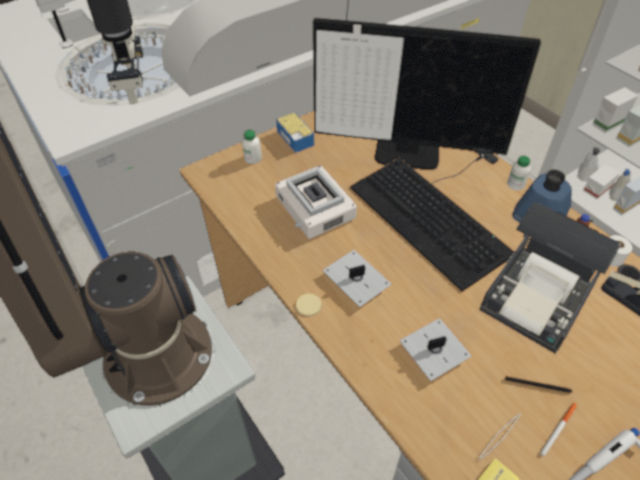

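The top view shows the unit with the open bay at about (287,227), the oblong cover at (395,254), the square cover at (497,247) and the dish at (388,308). The bottle is at (170,238) and the tip box at (175,176). The scene view agrees: oblong cover at (356,277), square cover at (435,350).

```bash
cat > h.py <<'E'
import cv2, numpy as np
from plant import get_obs, eyes, ctrl, spotter
def p2w(cam,px,z):
    m=eyes.camera_model(cam);K=np.array([[m["fx"],0,m["cx"]],[0,m["fy"],m["cy"]],[0,0,1]])
    u=cv2.undistortPoints(np.asarray(px,float).reshape(-1,1,2),K,m["D"]).reshape(-1,2)
    E=np.array(m["extrinsics"]);d=np.c_[u,np.ones(len(u))]@E[:3,:3].T;o=E[:3,3]
    return (o+d*((z-o[2])/d[:,2])[:,None])[:,:2]
def w2p(cam,P):
    m=eyes.camera_model(cam);K=np.array([[m["fx"],0,m["cx"]],[0,m["fy"],m["cy"]],[0,0,1]])
    E=np.linalg.inv(m["extrinsics"])
    return cv2.projectPoints(np.asarray(P,float).reshape(-1,1,3),cv2.Rodrigues(E[:3,:3])[0],E[:3,3],K,m["D"])[0].reshape(-1,2)
def rect(cam,mask,z):
    c=max(cv2.findContours(mask.astype(np.uint8),cv2.RETR_EXTERNAL,cv2.CHAIN_APPROX_NONE)[0],key=cv2.contourArea)
    (x,y),(w,h),a=cv2.minAreaRect((p2w(cam,c.reshape(-1,2),z)*1000).astype(np.float32))
    return [round(float(v),1) for v in (x,y,w,h,a)]
def warp(cam,img,c,z,half=.1,n=400):
    # n x n picture of world plane z: column right = -y, row down = -x
    g=np.linspace(half,-half,n);Y,X=np.meshgrid(c[1]+g,c[0]+g)
    P=w2p(cam,np.c_[X.ravel(),Y.ravel(),np.full(X.size,z)]).astype(np.float32).reshape(n,n,2)
    return cv2.remap(img,P[...,0],P[...,1],cv2.INTER_CUBIC)
E
python3 - <<'E'
from h import *
W={}
for cam in("top","scene"):
    img=eyes.snapshot(cam)
    for t,z in(("cover_lip",.022),("square_cover_lip",.022),("unit",.056),("wing_grip",.058)):
        for d in spotter.outline_of(cam,t)[:2]: print(cam,t,round(d["p"],2),d["rect"],rect(cam,d["region"],z))
    W[cam]=np.vstack([warp(cam,img,(.395,-.085),.022),warp(cam,img,(.465,.135),.076)])
print(p2w("top",[[398,253.7]],.018),p2w("top",[[394.3,249]],.046),p2w("scene",[[356.3,276.5]],.018),p2w("scene",[[357.6,266.8]],.046),p2w("scene",[[313.3,187]],.076),p2w("top",[[287,224]],.076))
m=np.hstack([W["top"],W["scene"]])
cv2.imwrite("pics/w.png",cv2.resize(m,(600,600),interpolation=cv2.INTER_AREA))
E
```

```text
top cover_lip 0.87 [368.6, 229.4, 56.4, 47.6] [468.8, -96.7, 101.0, 134.6, 3.7]
top square_cover_lip 0.64 [474.0, 222.1, 43.4, 48.4] [487.4, -343.7, 111.0, 113.3, 85.5]
top unit 0.67 [245.5, 190.5, 82.7, 78.0] [521.9, 160.8, 186.4, 159.7, 84.7]
top wing_grip 0.46 [389.9, 243.4, 10.6, 15.6] [469.6, -93.6, 15.9, 39.3, 68.4]
top wing_grip 0.44 [142.9, 159.2, 60.3, 33.6] [645.3, 430.9, 136.1, 72.1, 84.6]
scene cover_lip 0.64 [323.4, 251.6, 66.4, 55.9] [468.5, -97.9, 99.9, 135.2, 3.3]
scene square_cover_lip 0.87 [398.5, 322.2, 72.9, 60.8] [488.1, -347.2, 109.6, 109.8, 85.1]
scene unit 0.63 [275.2, 165.8, 77.6, 72.0] [515.5, 143.1, 219.7, 167.3, 84.4]
scene wing_grip 0.46 [348.2, 265.6, 17.9, 16.5] [460.4, -107.2, 38.3, 34.8, 52.5]
[[ 0.46748889 -0.10549597]] [[ 0.47745869 -0.09294842]] [[ 0.47058359 -0.09582449]] [[ 0.47672496 -0.09100431]] [[0.52945548 0.16482597]] [[0.53059269 0.15691953]]
```

View pics/w.png

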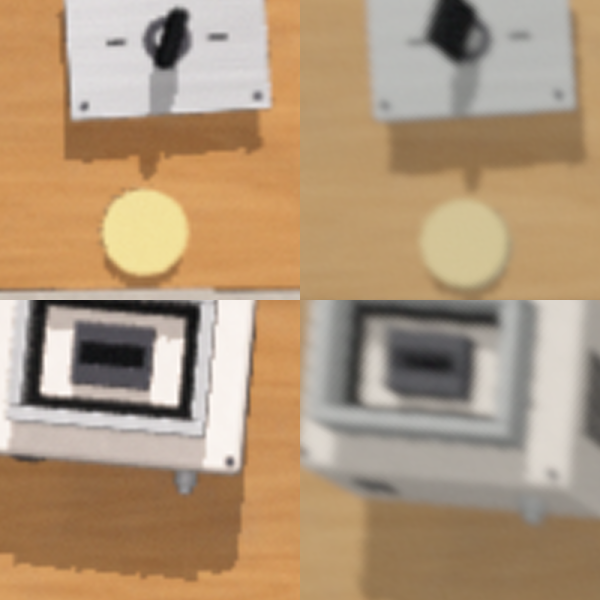

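The rectified view shows the oblong cover's lip, with the wing turned clockwise of its x axis. The bay frame is tilted slightly the other way. I'll fit the bay and compute the approach.

```bash
cat >> h.py <<'E'
def fit(cam,img,c,z,sizes,yaw0,span=.02):
    from scipy.optimize import brute
    w=cv2.GaussianBlur(cv2.cvtColor(warp(cam,img,c,z),cv2.COLOR_BGR2GRAY).astype(np.float32),(0,0),2)
    G=np.hypot(cv2.Sobel(w,5,1,0),cv2.Sobel(w,5,0,1));t=np.linspace(-.47,.47,60)
    B=np.vstack([np.r_[np.c_[0*t+s*a/2,t*b],np.c_[t*a,0*t+s*b/2]] for a,b in sizes for s in(1,-1)])
    def f(p):
        C,S=np.cos(p[2]),np.sin(p[2]);P=B@np.array([[C,S],[-S,C]])+p[:2]
        q=((.1-P)/.2*399).astype(np.float32)
        return -cv2.remap(G,q[None,:,1].copy(),q[None,:,0].copy(),1).mean()
    r=brute(f,(slice(-span,span,.002),slice(-span,span,.002),slice(yaw0-.1,yaw0+.1,.02)))
    return np.round([(c[0]+r[0])*1000,(c[1]+r[1])*1000,np.degrees(r[2])],1),round(f(r),1)
def move(x,y,z,yaw):
    o=get_obs();w=np.radians(o["orientation"][2]);d=np.array([x,y,z])-o["tool_pos"]
    print("now",np.round(o["tool_pos"]*1000,1),np.round(o["orientation"],1),"clk",o["clock"],"F",np.round(o["force"],1))
    print("tool shift mm",np.round(1000*np.array([d@[np.cos(w),np.sin(w),0],d@[np.sin(w),-np.cos(w),0],-d[2]]),1),
      "turn z rad",round(-np.radians(yaw-np.degrees(w)),3))
E
python3 - <<'E'
from h import *
for cam in("top","scene"):
    img=eyes.snapshot(cam)
    print(cam,"bay",fit(cam,img,(.53,.16),.076,[(.1,.134),(.08,.114)],-.09), "outer",fit(cam,img,(.53,.16),.076,[(.1,.134)],-.09),"cover",fit(cam,img,(.469,-.097),.022,[(.1,.134)],.06))
move(.469,-.097,.130,-21.6)
E
```

```text
top bay (array([529.8, 160.6,  -5. ]), np.float32(-87.2)) outer (array([549.2, 169.5,  -5. ]), np.float32(-83.0)) cover (array([469.1, -96.7,   3.6]), np.float32(-69.6))
scene bay (array([518.8, 147.2,  -4.7]), np.float32(-30.7)) outer (array([519.4, 146.7,  -4.3]), np.float32(-29.6)) cover (array([468.5, -98.3,   3.5]), np.float32(-22.9))
now [264.6 620.9 226.6] [180.    0.  -23.1] clk 1.5 F [ 0.4  0.6 -0.3]
tool shift mm [469.5 580.4  96.6] turn z rad -0.026
```

```bash
python3 -m crank '[0,0,-0.026,31.3,38.7,0,1, 0,0,0,31.3,38.7,0,1, 0,0,0,31.3,38.7,0,1, 0,0,0,31.3,38.7,0,1, 0,0,0,31.3,38.7,0,1]'
python3 -m crank '[0,0,0,31.3,38.7,0,1, 0,0,0,31.3,38.7,0,1, 0,0,0,31.3,38.7,0,1, 0,0,0,31.3,38.7,0,1, 0,0,0,31.3,38.7,0,1]'
python3 -m crank '[0,0,0,31.3,38.7,19,1, 0,0,0,31.3,38.7,19,1, 0,0,0,31.3,38.7,19,1, 0,0,0,31.3,38.7,19,1, 0,0,0,31.3,38.7,19,1]'
python3 - <<'E'
from h import *
move(.469,-.097,.027,-21.6)
i=eyes.snapshot("scene"); j=eyes.snapshot("top")
a=cv2.resize(warp("top",j,(.53,.155),.076),(400,400)); b=warp("scene",i,(.53,.155),.076)
cv2.imwrite("pics/bay.png",np.hstack([a,b]))
E
```

```text
clock: 2.12
tool_pos: [0.338, 0.3816, 0.2268]
orientation: [-180.0, -0.0, -21.6]
force: [0.5, -0.8, -0.4]
opening: 0.0878
gripper_force: 0.0
clock: 2.75
tool_pos: [0.4123, 0.1441, 0.227]
orientation: [-179.9, -0.0, -21.6]
force: [-0.5, 0.4, -0.4]
opening: 0.0878
gripper_force: 0.0
clock: 3.38
tool_pos: [0.4869, -0.0936, 0.1314]
orientation: [-180.0, -0.1, -21.6]
force: [0.0, 0.3, -0.0]
opening: 0.0878
gripper_force: 0.0
now [486.9 -93.6 131.4] [-1.80e+02 -1.00e-01 -2.16e+01] clk 3.375 F [ 0.   0.3 -0. ]
tool shift mm [-15.4   9.8 104.4] turn z rad 0.0
```

View pics/bay.png

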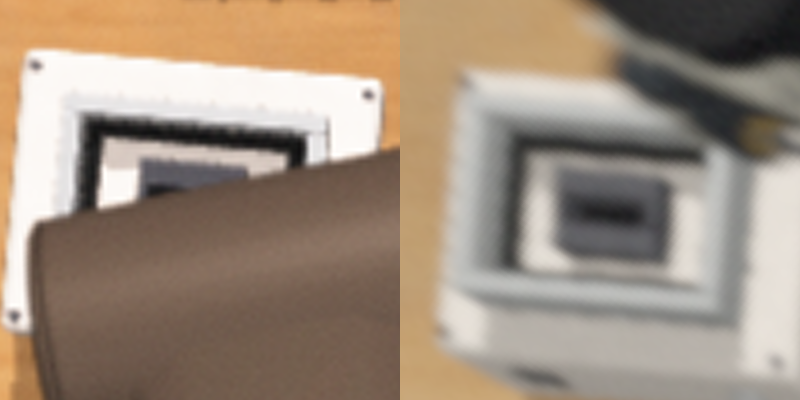

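The bay view shows the frame unobstructed from the scene camera, centred near (597,203) in the right half. The arm covers part of the top view. I'll refit on the clear first pictures while I move down to the wing.

```bash
python3 -m crank '[0,0,0,-15.4,9.8,0,1, 0,0,0,0,0,30,1, 0,0,0,0,0,30,1, 0,0,0,0,0,0,1]'
python3 - <<'E'
from h import *
for cam in("top","scene"):
    img=cv2.imread(f"pics/{cam}0.png")
    for n,z,s in(("frame",.076,[(.1,.134),(.08,.114)]),("inner",.076,[(.08,.114)]),("outer",.076,[(.1,.134)]),("deck",.056,[(.146,.186)]),("slot",.068,[(.015,.044)])):
        print(cam,n,fit(cam,img,(.529,.159),z,s,-.085,.007))
move(.469,-.097,.027,-21.6)
i=eyes.snapshot("scene")
cv2.imwrite("pics/grasp.png",cv2.resize(i[190:330,270:450],None,fx=3.3,fy=3.3,interpolation=cv2.INTER_CUBIC))
E
```

```text
clock: 3.98
tool_pos: [0.4662, -0.0948, 0.0708]
orientation: [179.9, 0.2, -21.5]
force: [-0.1, -0.5, 0.6]
opening: 0.0878
gripper_force: 0.0
top frame (array([529.8, 160.6,  -5.1]), np.float32(-87.3))
top inner (array([529.5, 161.1,  -5.1]), np.float32(-143.7))
top outer (array([529.7, 151.1,  -5.1]), np.float32(-44.8))
top deck (array([529.4, 162. ,  -5.1]), np.float32(-66.0))
top slot (array([528.9, 155.2,  -4.3]), np.float32(-73.4))
scene frame (array([528.9, 160.2,  -5.2]), np.float32(-24.7))
scene inner (array([528.7, 160. ,  -5.2]), np.float32(-29.2))
scene outer (array([520.7, 161.3,  -5.3]), np.float32(-21.7))
scene deck (array([527.8, 157.5,  -4.4]), np.float32(-21.4))
scene slot (array([529.4, 162.8,  -4.4]), np.float32(-33.1))
now [466.2 -94.8  70.8] [179.9   0.2 -21.5] clk 3.975 F [-0.1 -0.5  0.6]
tool shift mm [ 3.4  1.  43.8] turn z rad 0.001
```

View pics/grasp.png

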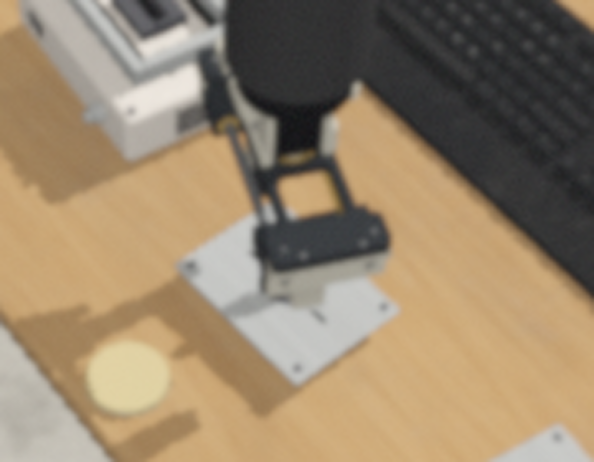

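The crop shows the gripper above the oblong cover, with the fingers either side of the wing around (320,290). Descend and grip.

```bash
python3 -m crank '[0,0,0,3.4,1,22,1, 0,0,0,0,0,21,1, 0,0,0,0,0,0,1, 0,0,0,0,0,0,0, 0,0,0,0,0,0,0]'
python3 -m crank '[0,0,0,0,0,0,0, 0,0,0,0,0,0,0, 0,0,0,0,0,0,0]'
python3 -c "
from h import *
move(.469,-.097,.027,-21.6);print(get_obs()['moment'])"
```

```text
clock: 4.65
tool_pos: [0.4721, -0.0973, 0.0299]
orientation: [-179.9, -0.1, -21.6]
force: [0.5, 0.1, -0.2]
opening: 0.0731
gripper_force: 0.0
clock: 5.03
tool_pos: [0.4712, -0.0976, 0.0286]
orientation: [-180.0, -0.0, -21.6]
force: [-0.0, -0.0, -1.2]
opening: 0.043
gripper_force: 0.0
now [471.2 -97.6  28.6] [-180.    -0.   -21.6] clk 5.025 F [-0.  -0.  -1.2]
tool shift mm [-2.3  0.3  1.6] turn z rad 0.0
[ 0.00597246  0.01999799 -0.02510751]
```

```bash
python3 -m crank '[0,0,0,-2,0,1.5,0, 0,0,0,0,0,0,0, 0,0,0,0,0,0,0, 0,0,0,0,0,0,0, 0,0,0,0,0,0,0]'
python3 -c "
from h import *
move(.469,-.097,.027,-21.6);o=get_obs();print(o['moment'],o['opening'],o['gripper_force'])"
```

```text
clock: 5.65
tool_pos: [0.4693, -0.097, 0.0274]
orientation: [180.0, -0.0, -21.6]
force: [-2.0, -1.5, 5.2]
opening: 0.0112
gripper_force: 38.5
now [469.3 -97.   27.4] [180.   -0.  -21.6] clk 5.65 F [-2.  -1.5  5.2]
tool shift mm [-0.3  0.1  0.4] turn z rad 0.001
[-0.40653048  0.57756527  0.1091462 ] 0.011174991750511593 38.487887531518936
```

```bash
python3 -m crank '[0,0,0,0,0,-15,0, 0,0,0,0,0,-30,0, 0,0,0,0,0,-30,0, 0,0,0,0,0,-30,0, 0,0,0,0,0,-25,0]'
python3 -c "
from h import *
move(.529,.1605,.160,-30.2);o=get_obs();print(o['moment'],o['opening'],o['gripper_force'])"
```

```text
clock: 6.28
tool_pos: [0.4691, -0.0968, 0.158]
orientation: [-180.0, -0.0, -21.6]
force: [-0.2, -0.1, -3.3]
opening: 0.011
gripper_force: 38.8
now [469.1 -96.8 158. ] [-180.    -0.   -21.6] clk 6.275 F [-0.2 -0.1 -3.3]
tool shift mm [ -39.  -261.3   -2. ] turn z rad 0.15
[-0.02362925 -0.03416624 -0.03741206] 0.010970125211169149 38.84725883603096
```

```bash
python3 -m crank '[0,0,0,-4,-25,0,0, 0,0,0,-5,-38,0,0, 0,0,0,-6,-40,0,0, 0,0,0,-6,-40,0,0, 0,0,0,-6,-40,0,0]'
python3 -m crank '[0,0,0,-6,-40,0,0, 0,0,0,-6,-38.3,0,0, 0,0,0.075,0,0,0,0, 0,0,0.075,0,0,0,0, 0,0,0,0,0,0,0]'
python3 - <<'E'
from h import *
move(.529,.1605,.125,-30.2)
o=get_obs();zt=o["tool_pos"][2]-.005;c=o["tool_pos"][:2];print("lip top z",zt)
for cam in("top","scene"):
    img=eyes.snapshot(cam)
    for z in (zt,): print(cam,fit(cam,img,c,zt,[(.1,.134)],-.09,.01))
    for d in spotter.outline_of(cam,"cover_lip")[:1]: print(d["p"],rect(cam,d["region"],zt))
    cv2.imwrite(f"pics/held_{cam}.png",warp(cam,img,c,zt))
cv2.imwrite("pics/held.png",np.hstack([cv2.imread("pics/held_top.png"),cv2.imread("pics/held_scene.png")]))
E
```

```text
clock: 6.9
tool_pos: [0.5114, 0.0845, 0.1568]
orientation: [180.0, 0.0, -21.6]
force: [0.8, 0.3, -2.3]
opening: 0.0108
gripper_force: 38.8
clock: 7.52
tool_pos: [0.5288, 0.1605, 0.1565]
orientation: [180.0, 0.0, -30.2]
force: [-0.4, 0.1, -2.2]
opening: 0.0111
gripper_force: 38.8
now [528.8 160.5 156.5] [180.    0.  -30.2] clk 7.525 F [-0.4  0.1 -2.2]
tool shift mm [ 0.1 -0.1 31.5] turn z rad 0.001
lip top z 0.151542396189142
top (array([524.4, 150.1,  -4.3]), np.float32(-34.2))
0.87 [509.9, 121.7, 27.1, 40.7, 58.5]
scene (array([524.7, 156. , -12.6]), np.float32(-17.9))
0.68 [527.6, 156.4, 140.5, 101.4, 83.6]
```

View pics/held.png

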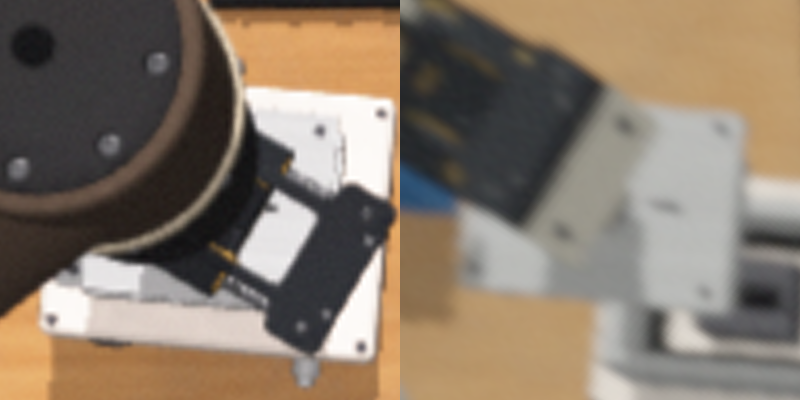

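The cover hangs level over the unit. In the scene warp its lip spans columns of about 60 to 343, which is centred on the bay. Descending.

```bash
python3 -m crank '[0,0,0,0,0,20,0, 0,0,0,0,0,20,0, 0,0,0,0.4,0,9,0, 0,0,0,0,0,0,0]'
python3 -m crank '[0,0,0,0,0,2,0, 0,0,0,0,0,2,0, 0,0,0,0,0,2,0, 0,0,0,0,0,0,0]'
python3 -c "
from h import *
move(.529,.1605,.093,-30.2);o=get_obs();print(o['moment'],o['opening'],o['gripper_force'])"
```

```text
clock: 8.22
tool_pos: [0.5294, 0.16, 0.1077]
orientation: [179.9, 0.0, -30.2]
force: [0.4, -1.3, -1.1]
opening: 0.011
gripper_force: 38.8
clock: 8.72
tool_pos: [0.5295, 0.1603, 0.102]
orientation: [180.0, 0.0, -30.2]
force: [-0.0, -0.3, -2.3]
opening: 0.0106
gripper_force: 38.8
now [529.5 160.3 102. ] [180.    0.  -30.2] clk 8.725 F [-0.  -0.3 -2.3]
tool shift mm [-0.6  0.1  9. ] turn z rad 0.0
[-0.04637303  0.00699111  0.03461397] 0.010573775195601789 38.84826734662056
```

```bash
python3 -m crank '[0,0,0,0,0,2,0, 0,0,0,0,0,1.5,0, 0,0,0,0,0,1.5,0, 0,0,0,0,0,0,0]'
python3 -m crank '[0,0,0,0,0,1.5,0, 0,0,0,0,0,1,0, 0,0,0,0,0,0,0]'
python3 -c "
from h import *
move(.529,.1605,.093,-30.2);o=get_obs();print(o['moment'],o['opening'],o['gripper_force'])"
```

```text
clock: 9.22
tool_pos: [0.5295, 0.1602, 0.0969]
orientation: [180.0, 0.0, -30.2]
force: [0.5, 0.4, -2.1]
opening: 0.011
gripper_force: 38.8
clock: 9.6
tool_pos: [0.5295, 0.1602, 0.0944]
orientation: [180.0, 0.0, -30.2]
force: [0.1, 0.6, -2.0]
opening: 0.0106
gripper_force: 38.8
now [529.5 160.2  94.4] [180.    0.  -30.2] clk 9.6 F [ 0.1  0.6 -2. ]
tool shift mm [-0.6  0.   1.4] turn z rad 0.0
[-0.02647552  0.02843506 -0.01968757] 0.010620687841392444 38.848291486501694
```

```bash
python3 -m crank '[0,0,0,0,0,1.2,0, 0,0,0,0,0,0.8,0, 0,0,0,0,0,0,0]'
python3 -c "
from h import *
move(.529,.1605,.093,-30.2);o=get_obs();print(o['moment'],o['opening'],o['gripper_force'])
for cam in('top','scene'): globals()[cam]=warp(cam,eyes.snapshot(cam),(.529,.1605),.0875)
cv2.imwrite('pics/ins.png',np.hstack([top,scene]))"
```

```text
clock: 9.98
tool_pos: [0.5297, 0.1604, 0.0933]
orientation: [-180.0, -0.0, -30.2]
force: [-3.1, 0.7, 5.1]
opening: 0.011
gripper_force: 39.1
now [529.7 160.4  93.3] [-180.    -0.   -30.2] clk 9.975 F [-3.1  0.7  5.1]
tool shift mm [-0.7  0.2  0.3] turn z rad 0.001
[-0.12941502  0.94673628 -0.02085196] 0.010980058874115744 39.14924696087837
```

View pics/ins.png

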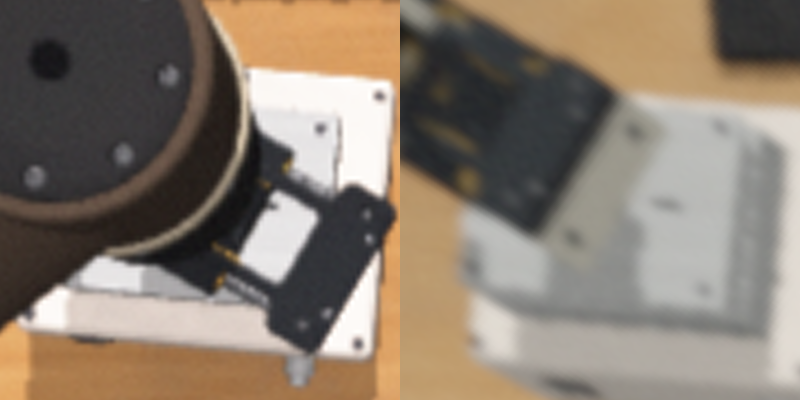

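The cover is in the frame, with the lip about 8 mm proud and contact felt at the predicted height. Turning clockwise now.

```bash
python3 -m crank '[0,0,0,0,0,-0.3,0, 0,0,0.12,0,0,0,0, 0,0,0.16,0,0,0,0, 0,0,0.16,0,0,0,0]'
python3 -m crank '[0,0,0.16,0,0,0,0, 0,0,0.16,0,0,0,0, 0,0,0.16,0,0,0,0, 0,0,0,0,0,0,0]'
python3 -c "
from h import *
move(.529,.1605,.093,-95.1);o=get_obs();print(o['moment'],o['opening'],o['gripper_force'],o['joint_pos'])"
```

```text
clock: 10.58
tool_pos: [0.5299, 0.1604, 0.0932]
orientation: [-180.0, -0.0, -55.7]
force: [-1.1, -1.8, 3.3]
opening: 0.0105
gripper_force: 39.1
clock: 11.08
tool_pos: [0.5295, 0.1602, 0.0925]
orientation: [180.0, -0.0, -82.8]
force: [-0.7, -0.7, -2.8]
opening: 0.0108
gripper_force: 38.8
now [529.5 160.2  92.5] [180.   -0.  -82.8] clk 11.075 F [-0.7 -0.7 -2.8]
tool shift mm [-0.3  0.4 -0.5] turn z rad 0.214
[ 0.03021018 -0.05528991 -0.00694881] 0.010762023717966127 38.84894862771034 [ 3.71188976e+01  1.64246727e+01 -2.47574636e+01 -9.31120654e-03
 -4.88360362e+01 -2.99559262e+01]
```

```bash
python3 -m crank '[0,0,0.1,0,0,0,0, 0,0,0.08,0,0,0,0, 0,0,0,0,0,0,0]'
python3 -c "
from h import *
move(.529,.1605,.093,-95.1);o=get_obs();print(o['moment'])"
python3 -m crank '[0,0,0.04,0,0,0,0, 0,0,0.03,0,0,0,0, 0,0,0,0,0,0,0]'
python3 -c "
from h import *
move(.529,.1605,.085,-95.1);o=get_obs();print(o['moment'])"
```

```text
clock: 11.45
tool_pos: [0.5295, 0.1602, 0.0926]
orientation: [180.0, -0.0, -93.0]
force: [-0.4, -0.7, -1.9]
opening: 0.011
gripper_force: 38.8
now [529.5 160.2  92.6] [180.  -0. -93.] clk 11.45 F [-0.4 -0.7 -1.9]
tool shift mm [-0.3  0.5 -0.4] turn z rad 0.037
[ 0.125741   -0.08711682 -0.00666063]
clock: 11.82
tool_pos: [0.5295, 0.1602, 0.0928]
orientation: [180.0, -0.0, -97.1]
force: [0.1, -0.4, -2.1]
opening: 0.0109
gripper_force: 38.8
now [529.5 160.2  92.8] [180.   -0.  -97.1] clk 11.825 F [ 0.1 -0.4 -2.1]
tool shift mm [-0.2  0.6  7.8] turn z rad -0.035
[-0.04379737 -0.2165691  -0.03485966]
```

```bash
python3 -c "
from h import *
for cam in('top','scene'):
    im=eyes.snapshot(cam);globals()[cam]=warp(cam,im,(.529,.1605),.088)
    print(cam,fit(cam,im,(.529,.1605),.088,[(.1,.134)],-.09,.006))
cv2.imwrite('pics/turn.png',np.hstack([top,scene]))"
```

```text
top (array([527.1, 159.1,  -5. ]), np.float32(-44.7))
scene (array([533.2, 161.9,  -4.3]), np.float32(-18.4))
```

View pics/turn.png

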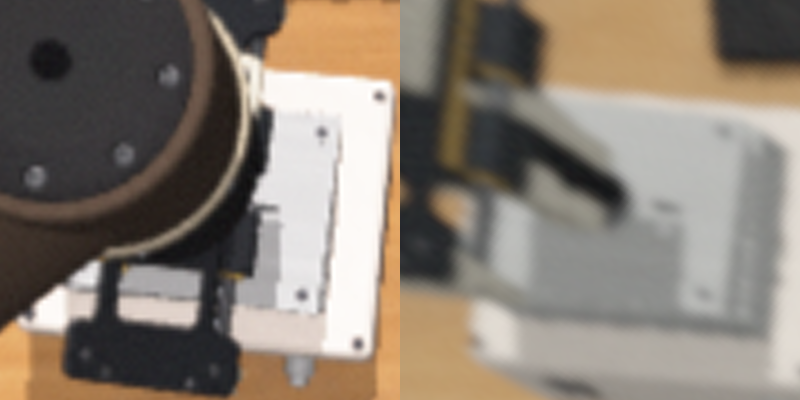

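The cover stays seated square and the blade now points along its long side, in line with the index mark near (265,208). Pressing down.

```bash
python3 -m crank '[0,0,0,0,0,1.5,0, 0,0,0,0,0,1.5,0, 0,0,0,0,0,1,0, 0,0,0,0,0,0,0]'
python3 -m crank '[0,0,0,0,0,1.5,0, 0,0,0,0,0,1,0, 0,0,0,0,0,0,0]'
python3 -c "
from h import *
move(.529,.1605,.085,-95.1);o=get_obs();print(o['moment'])"
```

```text
clock: 12.42
tool_pos: [0.5296, 0.1603, 0.0891]
orientation: [-180.0, 0.0, -97.2]
force: [-1.8, -0.6, 3.0]
opening: 0.0105
gripper_force: 39.1
clock: 12.8
tool_pos: [0.5296, 0.1603, 0.0865]
orientation: [-180.0, -0.0, -97.2]
force: [-2.4, -0.5, 4.6]
opening: 0.0107
gripper_force: 39.2
now [529.6 160.3  86.5] [-180.    -0.   -97.2] clk 12.8 F [-2.4 -0.5  4.6]
tool shift mm [-0.2  0.6  1.5] turn z rad -0.037
[-0.33556137  0.93327619  0.0297499 ]
```

Springy seal is being compressed as expected; continue to flush.

```bash
python3 -m crank '[0,0,0,0,0,1.2,0, 0,0,0,0,0,0.8,0, 0,0,0,0,0,0,0]'
python3 -m crank '[0,0,0,0,0,0.7,0, 0,0,0,0,0,0,0, 0,0,0,0,0,0,0]'
python3 -c "
from h import *
move(.529,.1605,.085,-95.1);o=get_obs();print(o['moment'])"
```

```text
clock: 13.18
tool_pos: [0.5296, 0.1603, 0.0854]
orientation: [-180.0, 0.0, -97.2]
force: [-5.4, -1.5, 12.9]
opening: 0.0104
gripper_force: 39.5
clock: 13.55
tool_pos: [0.5297, 0.1603, 0.0854]
orientation: [-179.9, 0.0, -97.2]
force: [-7.4, -0.7, 18.8]
opening: 0.0108
gripper_force: 39.8
now [529.7 160.3  85.4] [-179.9    0.   -97.2] clk 13.55 F [-7.4 -0.7 18.8]
tool shift mm [-0.1  0.7  0.4] turn z rad -0.036
[-0.50628855  3.1398587   0.02909694]
```

```bash
python3 -c "
from plant import ctrl
print(ctrl.close_job())"
```

```text
the job is handed in; nothing more can be done
None
```

The job is handed in after 13.6 s. The oblong cover is in the bay with its wing turned in line with the slot. It is pressed to a solid stop at flush height with about 19 N and still held. The arm touched nothing else that I could see, and the hand-in returned no verdict.

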